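Basket the clock wheels and hang them to rinse

TASK

Put every brass clock wheel on the bench into the steel rinsing basket, then close the basket with its lid: lugs into the slots, press down and twist clockwise a quarter turn until it locks. Lift the closed basket by the lid's red tab and hang it by the lid's hook on the copper bar over the rinse tray, hanging free, and leave the other things on the bench alone.

Things in the scene. Friction and masses are not known exactly. Their poses are not given: they have to be found in the camera images.
- wheel_a_mid (a point): count wheel: brass wheel 62 mm across, 4 mm thick, lying flat, with a steel pinion 14 mm thick up its middle to 30 mm above its underside (grip the pinion; 60 g). The point is on its axis, 15 mm above its underside; z along the axis. 2 to 4 of the four wheels are present; an absent one reads None
- wheel_b_mid (a point): second brass wheel, same size and point as the count wheel; may be absent
- wheel_c_mid (a point): third brass wheel, same size and point as the count wheel; may be absent
- wheel_d_mid (a point): fourth brass wheel, same size and point as the count wheel; may be absent
- basket: loose round perforated steel basket, 300 g, 170 mm across, 88 mm high, on a square foot 172 mm wide. Origin under the centre of the foot, z up; inner floor 8 mm above the origin, inside 162 mm across. It stands in a fixed wooden loading stand (6 mm board, fence to 20 mm high, about 3 mm play) that keeps it from turning
- basket_mouth (a point): centre of the basket's rim, 88 mm above its origin, same axes. The rim is a brass collar with a round opening 136 mm across and two slots at +x and -x, 34 mm wide, reaching 81 mm from the axis. Under the collar (7 mm thick) the lid's lugs run clockwise, seen from above, to a stop at 80 to 84 degrees, where a notch 3.5 mm up into the collar takes the lug
- lid_grip (a point): lid, 230 g, standing upright on the bench: centre of its red grip tab (34 mm along x, 14 mm thick along y, 45 mm high), on the axis, 120 mm above the lid's underside. Under a flange 164 mm across, 18.5 mm up, is a boss 128 mm across
- lid_foot (a point): same lid and axes: centre of its underside. Two brass lugs (20 mm wide, 5 mm thick, tips 77 mm from the axis) stand out at its foot at +x and -x, below two red dots on the flange; either lug fits either slot. Heights of this point above the basket's origin: lugs entered, not pressed 81.5 mm; to pass under the collar below 76 mm; fully pressed 72.5 mm; locked 79.5 mm
- seal (a joint): sprung black seal ring under the lid's flange, which meets the rim first and pushes the lid up: 0 free, grows to 0.009 m as the lid is pressed down; 4 N at 0, 9 N at 7 mm, 10.5 N at 9 mm
- hook_seat (a point): same lid and axes: middle of the hook's crook, where the bar bears, 85.5 mm above the lid's underside. The hook is flat, in the x-z plane, 14 mm thick; stem at x -34 to -14 mm, lip at x 14 to 26 mm reaching 20 mm below the seat. The bar enters from the lid's +x side through the 43 mm gap between lip and flange
- bar_mid (a point): middle of the fixed copper bar, 14 mm thick, along y of this frame, 268 mm between two posts no higher than the bar, 215 mm above the bench. Under it a fixed tray 250 mm (x) by 300 mm (y), walls 45 mm high. z up
- green_jar_center (a point): bystander: green glass jar, 72 mm across, 95 mm high; the point is half-way up
- door_knob: bystander: turned maple door knob, 42 mm across, 45 mm high; origin under its centre
- hammer_tail: bystander: steel hammer tail, a lever about 125 mm long lying flat, 20 mm high; origin under its middle
- screwdriver: bystander: screwdriver lying on the bench
- pillar: bystander: brass movement pillar, 70 mm high, 32 mm across; origin under its centre
- wax_tin: bystander: round tin, 84 mm across, 40 mm high; origin under its centre
Mind the look-alikes: they are no part of the job. What is shaped like the part that bears wheel_d_mid but pink is not meant.

How it is judged:
By the outcome, as a careful person would: the job done as asked, in the order asked, and still so for the second after the job is handed in, with the robot touching nothing.
Of wheel_a, wheel_b, wheel_c, wheel_d only 2 to 4 are there at a start; the rules pass over those that are not, and their reading is None.
At some moment in a run one of wheel_a, wheel_b, wheel_c, wheel_d may be knocked a few centimetres aside while the robot is not near it.
It also fails if it takes over 210 s, if anything falls off the work surface, if the arm or the gripper's body presses on something with over 40 N, if the wrist force passes 120 N, or if a joint passes its speed limit or range.

ROBOT

A 6-joint arm with a two-finger parallel gripper is mounted at the origin on the work surface. World frame = base frame: x ahead of the robot, y to its left, z up, the work surface at z = 0. Lengths are in m, angles in rad, forces in N, time in s.
With the tool pointing down it reaches from about 0.3 to 0.85 m from the base axis. Payload 4.2 kg.
Tool frame: the origin (TCP) lies midway between the tips of the shut fingers; the grasp point (between the pads) lies 19 mm behind it; z points along the fingers, y is the line along which they close (so a half turn about z gives the same grasp; the last joint's range is limited). The gripper opens to 91 mm and grips with 3 to 60 N. Pads are 32 mm wide; open, the fingers measure 118 mm over their backs; the gripper's body (76 mm by 178 mm) begins 60 mm behind the grasp point.
Start: joints at [-1.299, 0.32, 1.565, -0, 1.257, -0.02], TCP at [0.165, -0.551, 0.214] pointing down, gripper open.
Joint ranges: [-3.11, 3.11], [-0.84, 2.01], [0.21, 2.61], [-1.34, 4.49], [0.05, 2.63], [-2.56, 2.56]. Speed limits (rad/s): [2.57, 2.57, 3.14, 3.14, 3.14, 3.14].

INTERFACE

Orientations are given as a unit quaternion [x, y, z, w].
In Python, from bench import * gives the robot as it stands.
- The arm moves only by the shell command python3 -m creep 'ROWS'. ROWS is JSON, a list of rows, each a list of 7 numbers: the shift along the world's x, y, z each as a share of 0.5 m, from -1 to 1, then the turn, a rotation vector about the world's x, y, z each as a share of 90 degrees, from -1 to 1, then the opening, from -1 (shut) to 1 (fully open). In form: [[x, y, z, rx, ry, rz, gripper], ...]. A call has exactly 10 rows; each row is the pose to reach, as a shift and turn from the pose commanded when the call began; what a row does not reach only later rows make up. A row lasts 1/12 s, in which the tool goes at most 41.7 mm and 7.16 degrees, less where a joint would pass 70% of its speed; a pose out of reach is approached as far as the arm can. A call with a number of a shift or a turn outside -1 to 1 is refused whole. A call with a gripper value outside its range is refused whole. The fingers move at their own pace and stop on an object; the grip force is fixed at half the most. Time passes only in rows, so rows that repeat a pose let the fingers close, or fill a call up. It gives the time, the measured TCP pose, the force, the opening and the grip force at its end, in the units of the state.
- read_state(): the state, without advancing time (a new reading comes with each control period).
- read_camera(name): name is "side" or "top"; returns a dict with "img" (480x640x3 uint8, red, green, blue), "camera_matrix" (3x3 intrinsics, pixels), "R" (3x3) and "t" (3): a world point X has camera coordinates R X + t. Camera axes: x right, y down, z forward; pixel columns grow to the right and rows downward; lengths in m; the calibration is good to about 2 mm. A picture is of the moment at which its call begins. There is no depth.
- close_job(): hands the job in; it is judged then, once.
The state is a dict: "time": time; "qpos": joint angles; "dq": joint speeds; "effort": joint torques, N m; "position": TCP position; "orientation": TCP orientation; "force": force on the tool from outside, world axes, zero at the start; "wrist_torque": the same for the moment, N m; "width": opening from 0.0 (shut) to 1.0 (fully open); "finger_force": force on a finger pad.
Only numpy, scipy, OpenCV 4.12 (cv2) and the standard library are available. Lean on these libraries where they do the work, as an engineer would, in place of code of your own. Each camera call takes 0.05 s, during which the arm holds its last target. There are 200 camera calls.

## Working session

There is one attempt and no reset: what is moved stays moved. The work goes in short steps, Python scripts to look and compute and a shell command to move; the robot and the scene stay as the last step left them, time stands still between calls to the robot, and variables do not carry over. Pictures are saved under pics/ and viewed, at most 17 in all, crops included, and the job is handed in when it is done.

```bash
ls; mkdir -p pics; python3 - <<'E'
from bench import *
import cv2,pickle
s=read_state();print(s)
for n in("side","top"):
    c=read_camera(n);cv2.imwrite(f"pics/{n}0.png",c["img"][:,:,::-1]);print(n,c["camera_matrix"].tolist(),c["R"].tolist(),c["t"].tolist())
    pickle.dump(c,open(f"{n}0.pkl","wb"))
E
```

```text
pics
{'time': 0.0, 'qpos': array([-1.29902591e+00,  3.20300205e-01,  1.56564967e+00, -3.22964023e-05,
        1.25739547e+00, -1.99684909e-02]), 'dq': array([-0.00045287, -0.00013207,  0.00059779,  0.00109118, -0.00094489,
       -0.00028799]), 'effort': array([-1.97730013e-03, -4.12461126e+01, -2.31974316e+01,  7.25388480e-02,
        4.58487484e-02, -1.52128923e-04]), 'position': array([ 0.16525622, -0.55022593,  0.21312691]), 'orientation': array([ 9.89378797e-01,  1.45357586e-01, -1.25277691e-04, -8.67484659e-04]), 'force': array([-0.40995277,  0.48062865,  0.15972973]), 'wrist_torque': array([-0.00530384, -0.03260246, -0.03632681]), 'finger_force': 0.0, 'width': 1.0029607470350974}
side [[531.8641038080171, 0.0, 318.8092162079347], [0.0, 531.8641038080171, 229.71226714312184], [0.0, 0.0, 1.0]] [[0.9964178286335122, -0.08403914432335434, -0.009430429612412312], [-0.05277784574254156, -0.5308519642222836, -0.8458195381286248], [0.06607578815309534, 0.8432873853572943, -0.5333857665116364]] [-0.6060750855625373, 0.148847330932268, 1.0591605455785593]
top [[485.6398945729184, 0.0, 313.2398098778922], [0.0, 485.6398945729184, 244.6439660785406], [0.0, 0.0, 1.0]] [[-0.006618926066029857, -0.999858555988838, 0.015461495194432654], [-0.9971957686842098, 0.005447110416470123, -0.07463864887857254], [0.07454387121715964, -0.015912165284015095, -0.9970907753358935]] [-0.0029952943691252043, 0.6085320481000412, 1.2075297081068033]
```

View pics/top0.png

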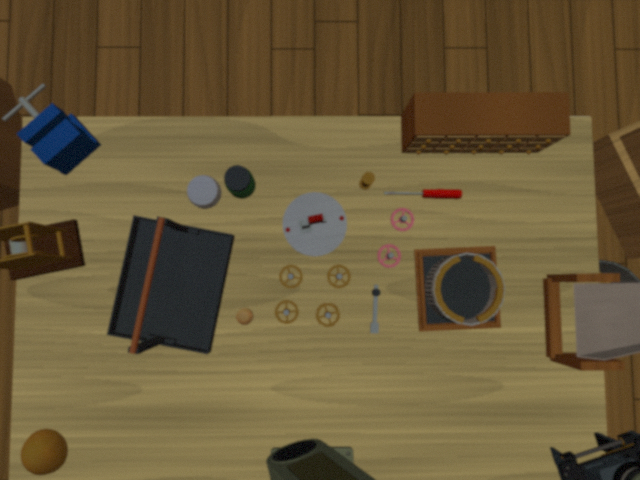

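View pics/side0.png

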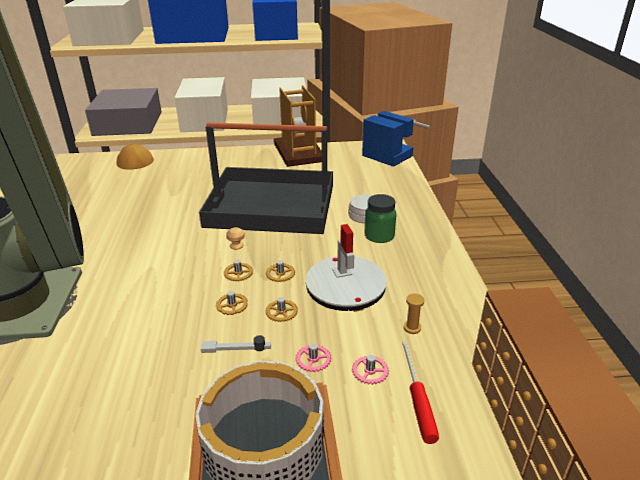

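The top view shows four brass wheels at (290,276), (339,276), (287,311) and (327,314). The two pink ones at (402,219) and (388,256) are the look-alikes. The lid is at (315,224), the basket at (467,289) and the bar at (149,285). Next I'll measure them and make one confirming crop.

```bash
cat > h.py <<'E'
import numpy as np,cv2,pickle
def ray(c,uv,z):
    K,R,t=c["camera_matrix"],c["R"],c["t"]
    d=R.T@np.linalg.inv(K)@np.array([uv[0],uv[1],1.]);o=-R.T@t
    return o+d*(z-o[2])/d[2]
def proj(c,X):
    p=c["camera_matrix"]@(c["R"]@np.asarray(X,float)+c["t"]);return p[:2]/p[2]
def two(c1,u1,c2,u2):
    A=[];b=[]
    for c,u in((c1,u1),(c2,u2)):
        P=c["camera_matrix"]@np.c_[c["R"],c["t"]]
        for i in(0,1):
            r=u[i]*P[2]-P[i];A.append(r[:3]);b.append(-r[3])
    return np.linalg.lstsq(np.array(A),np.array(b),rcond=None)[0]
def blobs(c,lo,hi,roi=None,amin=15):
    hsv=cv2.cvtColor(c["img"],cv2.COLOR_RGB2HSV);m=cv2.inRange(hsv,lo,hi)
    if roi:
        k=np.zeros_like(m);k[roi[1]:roi[3],roi[0]:roi[2]]=255;m&=k
    n,l,s,ce=cv2.connectedComponentsWithStats(m)
    return [(s[i,:5].tolist(),ce[i].round(1).tolist(),np.argwhere(l==i)[:,::-1]) for i in range(1,n) if s[i,4]>=amin]
E
python3 - <<'E'
from h import *
t=pickle.load(open("top0.pkl","rb"));s=pickle.load(open("side0.pkl","rb"))
# contours hsv samples
for n,c,pts in(("t",t,[(290,266),(339,266),(327,325),(300,220),(317,218),(287,229),(440,285),(150,270),(402,209)]),("s",s,[(238,279),(281,319),(347,240),(358,299),(240,130)])):
    h=cv2.cvtColor(c["img"],cv2.COLOR_RGB2HSV)
    print(n,[(p,h[p[1],p[0]].tolist()) for p in pts])
print("top brass");
for b in blobs(t,(12,110,60),(24,255,200),(260,250,360,340)): 
    (u,v),r=cv2.minEnclosingCircle(b[2].astype(np.float32)); print(b[0],b[1],(round(u,1),round(v,1),round(r,1)),ray(t,(u,v),.004).round(4))
print("top red")
for lo,hi in(((0,120,60),(6,255,255)),((165,120,60),(180,255,255))):
    for b in blobs(t,lo,hi,(270,180,360,260),3): print(b[0],b[1])
print("side red")
for lo,hi in(((0,120,60),(6,255,255)),((165,120,60),(180,255,255))):
    for b in blobs(s,lo,hi,(300,215,400,320),3): print(b[0],b[1])
a=cv2.resize(t["img"][185:355,260:520],None,fx=3,fy=3,interpolation=cv2.INTER_CUBIC);cv2.imwrite("pics/crop1.png",a[:,:,::-1])
E
```

```text
t [((290, 266), [20, 155, 112]), ((339, 266), [21, 160, 110]), ((327, 325), [21, 158, 110]), ((300, 220), [94, 16, 115]), ((317, 218), [0, 226, 97]), ((287, 229), [1, 172, 104]), ((440, 285), [18, 152, 87]), ((150, 270), [11, 170, 102]), ((402, 209), [178, 115, 142])]
s [((238, 279), [18, 172, 196]), ((281, 319), [19, 170, 188]), ((347, 240), [1, 219, 119]), ((358, 299), [1, 224, 181]), ((240, 130), [23, 102, 236])]
top brass
[344, 250, 13, 9, 30] [350.6, 254.4] (349.5, 254.0, 6.8) [ 0.5853 -0.1001  0.004 ]
[336, 255, 7, 6, 18] [338.8, 257.5] (339.0, 257.5, 3.4) [ 0.5764 -0.0729  0.004 ]
[319, 259, 41, 36, 668] [338.2, 276.8] (337.7, 279.0, 21.4) [ 0.5214 -0.069   0.004 ]
[276, 261, 29, 36, 553] [290.1, 277.3] (290.8, 278.7, 17.8) [0.5228 0.0511 0.004 ]
[303, 261, 9, 11, 29] [306.9, 265.5] (307.9, 265.6, 5.5) [0.5562 0.0071 0.004 ]
[312, 264, 12, 11, 39] [317.9, 269.6] (317.5, 269.5, 5.7) [ 0.546  -0.0175  0.004 ]
[260, 282, 7, 9, 19] [263.2, 286.9] (263.7, 286.1, 4.1) [0.5045 0.1203 0.004 ]
[266, 282, 12, 13, 35] [271.2, 288.7] (270.8, 288.4, 6.6) [0.4985 0.1021 0.004 ]
[303, 293, 4
[... 614 characters left out ...]
3.0, 330.5, 6.0) [0.3922 0.0965 0.004 ]
[285, 329, 8, 7, 17] [288.3, 332.9] (288.5, 333.0, 4.0) [0.3856 0.0573 0.004 ]
[303, 329, 11, 11, 44] [307.5, 334.8] (308.0, 334.5, 5.6) [0.3814 0.0078 0.004 ]
[339, 328, 7, 7, 19] [341.6, 330.9] (341.7, 330.4, 3.6) [ 0.3909 -0.0779  0.004 ]
[296, 331, 7, 9, 18] [299.2, 335.7] (299.0, 335.0, 5.0) [0.3804 0.0307 0.004 ]
top red
[309, 215, 14, 8, 75] [315.2, 218.4]
[340, 217, 3, 3, 6] [341.2, 217.8]
[287, 229, 2, 2, 3] [287.7, 229.3]
side red
[341, 224, 12, 29, 266] [346.6, 238.6]
[333, 258, 5, 3, 15] [335.0, 259.0]
[355, 298, 6, 4, 19] [357.6, 299.5]
[342, 228, 2, 5, 5] [342.2, 230.0]
[352, 233, 1, 4, 4] [352.0, 234.5]
[342, 237, 2, 3, 4] [342.5, 237.8]
```

View pics/crop1.png

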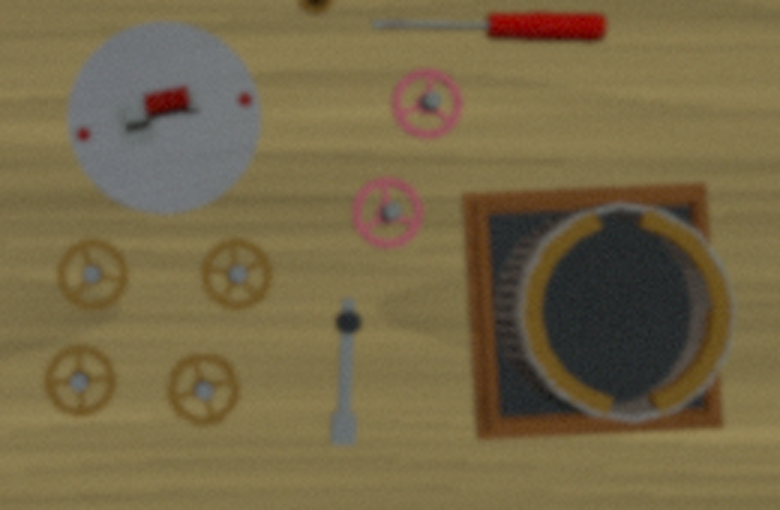

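The crop confirms that the four plain brass wheels with steel pinions are the ones meant. The two pink ones at top (402,219) and (388,256) stay. The basket slots lie roughly along world x, with the red lid dots at top (288,229) and (341,218). Now for precise poses.

```bash
cat >> h.py <<'E'
def wheels(t,roi=(255,245,365,340),pr=False):
    """pinion tops: grey blobs inside brass rings (top view), points at z=.03"""
    out=[]
    hsv=cv2.cvtColor(cv2.GaussianBlur(t["img"],(3,3),0),cv2.COLOR_RGB2HSV)
    m=cv2.inRange(hsv,(14,138,60),(25,255,140))
    k=np.zeros_like(m);k[roi[1]:roi[3],roi[0]:roi[2]]=255;m&=k
    n,l,s,ce=cv2.connectedComponentsWithStats(cv2.dilate(m,np.ones((2,2))))
    for i in range(1,n):
        if s[i,4]<150: continue
        u,v=s[i,0]+s[i,2]/2-.5,s[i,1]+s[i,3]/2-.5
        x0,y0=int(u)-8,int(v)-8
        g=(hsv[y0:y0+17,x0:x0+17,1]<70).astype(np.uint8)
        mo=cv2.moments(g,True)
        pt=(x0+mo["m10"]/mo["m00"],y0+mo["m01"]/mo["m00"]) if mo["m00"] else None
        out.append((s[i].tolist(),ray(t,(u,v),.003)[:2].round(4),ray(t,pt,.024)[:2].round(4) if pt else None,mo["m00"]))
    return out
E
python3 - <<'E'
from h import *
t=pickle.load(open("top0.pkl","rb"));s=pickle.load(open("side0.pkl","rb"))
for w in wheels(t): print(w)
# lid
print("tab",two(t,(315.2,218.4),s,(346.6,238.6)))
a=two(t,(341.2,217.8),s,(357.6,299.5));b=two(t,(287.7,229.3),s,(335,259))
print("dots",a,b,(a+b)/2,np.degrees(np.arctan2(*(a-b)[1::-1])),np.linalg.norm(a-b))
# flange
hsv=cv2.cvtColor(t["img"],cv2.COLOR_RGB2HSV)
# collar brass in top
m=cv2.inRange(hsv,(12,120,50),(25,255,140));k=np.zeros_like(m);k[245:332,425:505]=255;m&=k
n,l,st,ce=cv2.connectedComponentsWithStats(m)
for i in range(1,n):
    if st[i,4]>60: print("collar",st[i],ce[i])
# bar orange-brown
m=cv2.inRange(hsv,(6,120,60),(13,255,255));k=np.zeros_like(m);k[205:360,120:180]=255;m&=k
p=np.argwhere(m)[:,::-1].astype(np.float32);print("bar",len(p),cv2.minAreaRect(p),p.min(0),p.max(0))
hs=cv2.cvtColor(s["img"],cv2.COLOR_RGB2HSV);m=cv2.inRange(hs,(4,130,60),(12,255,255));k=np.zeros_like(m);k[115:140,200:335]=255;m&=k
q=np.argwhere(m)[:,::-1].astype(np.float32);print("bar side",len(q),cv2.minAreaRect(q),q.min(0),q.max(0))
L=cv2.resize(s["img"][215:315,300:400],None,fx=5,fy=5,interpolation=cv2.INTER_CUBIC);M=cv2.resize(t["img"][205:365,100:240],None,fx=3,fy=3,interpolation=cv2.INTER_CUBIC)
c=np.zeros((500,940,3),np.uint8);c[:,:500]=L;c[:480,500:920]=M;c=cv2.resize(c,(800,425));cv2.imwrite("pics/crop2.png",c[:,:,::-1])
E
```

```text
([279, 265, 24, 24, 261], array([0.5285, 0.0518]), array([0.5296, 0.0519]), 23.0)
([327, 265, 24, 24, 276], array([ 0.5277, -0.0712]), array([ 0.529 , -0.0709]), 26.0)
([275, 300, 24, 25, 272], array([0.4384, 0.0622]), array([0.4399, 0.0631]), 25.0)
([316, 303, 25, 25, 289], array([ 0.43  , -0.0434]), array([ 0.4318, -0.0414]), 29.0)
tab [ 0.66265309 -0.0101005   0.12063431]
dots [ 0.67673682 -0.07826113  0.02380339] [0.64789465 0.0577786  0.02521982] [ 0.66231573 -0.01024126  0.02451161] -78.02980859717117 0.1390707936711099
collar [425 245  73  20 569] [463.06678383 250.78383128]
collar [435 257  30  65 453] [445.93598234 289.6799117 ]
collar [473 256  30  66 551] [490.85299456 289.39745917]
collar [425 306  77  26 572] [462.45804196 324.96678322]
bar 928 ((146.63890075683594, 284.9617919921875), (7.097809791564941, 138.07960510253906), 12.183656692504883) [130. 217.] [164. 352.]
bar side 714 ((271.0845947265625, 130.43927001953125), (23.906543731689453, 127.36045837402344), 86.79478454589844) [207. 115.] [334. 139.]
```

View pics/crop2.png

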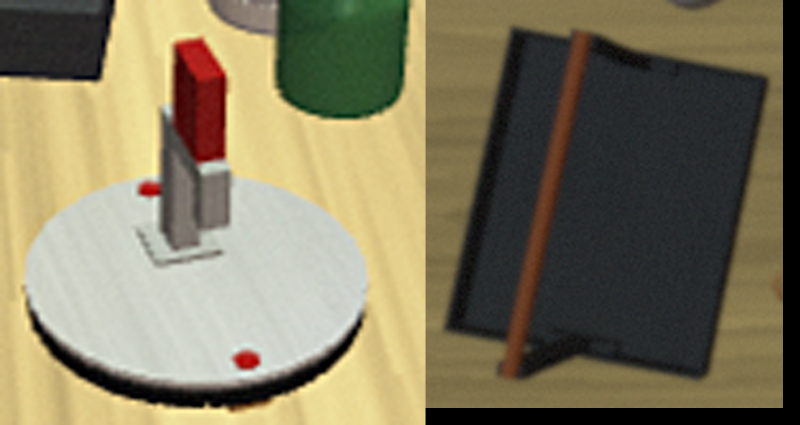

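The crop shows the hook's lip on the camera-facing side, so the lid's +x points at about -78° yaw, and the stem is behind it. The tab triangulates to z=0.1206 against 0.120 expected. The bar runs diagonally over the tray. Next, the basket and bar fits.

```bash
python3 - <<'E'
from h import *
from scipy.optimize import least_squares
t=pickle.load(open("top0.pkl","rb"));s=pickle.load(open("side0.pkl","rb"))
hsv=cv2.cvtColor(t["img"],cv2.COLOR_RGB2HSV)
def fit(c,m,name,z=.094):
    n,l,st,ce=cv2.connectedComponentsWithStats(m)
    p=np.vstack([np.argwhere(l==i)[:,::-1] for i in range(1,n) if st[i,4]>200])
    P=np.array([ray(c,q,z)[:2] for q in p]);ctr=P.mean(0)
    for _ in range(15):   # inner edge fit by polar bins
        a=np.degrees(np.arctan2(*(P-ctr).T[::-1]));r=np.linalg.norm(P-ctr,axis=1);E=[];
        for b in range(-180,180,6):
            k=(a>=b)&(a<b+6)
            if k.sum()>4: E.append(np.c_[np.median(P[k],0)[None]][0])
        E=np.array(E);f=least_squares(lambda v:np.hypot(*(E-v[:2]).T)-v[2],[*ctr,.075],loss="soft_l1",f_scale=.002);ctr=f.x[:2]
    h=np.histogram(a,np.arange(-180,181,5))[0];print(name,f.x.round(4),len(p));print(h.tolist())
m=cv2.inRange(hsv,(14,110,50),(25,255,140));k=np.zeros_like(m);k[254:325,434:504]=255;fit(t,m&k,"top")
hs=cv2.cvtColor(s["img"],cv2.COLOR_RGB2HSV);m=cv2.inRange(hs,(14,130,120),(22,255,255));k=np.zeros_like(m);k[358:468,195:328]=255;fit(s,m&k,"side")
# bar centreline
m=cv2.inRange(hsv,(6,120,60),(13,255,255));k=np.zeros_like(m);k[205:360,120:180]=255;m&=k
for v in range(216,356,8):
    u=np.where(m[v])[0]
    if len(u): print(v,u.min(),u.max(),ray(t,(u.mean(),v),.215).round(3)[:2],end=";")
hs=cv2.inRange(hs,(4,130,60),(12,255,255))
print()
for u in range(206,334,8):
    v=np.where(hs[118:138,u])[0]+118
    if len(v): print(u,v.min(),v.max(),ray(s,(u,v.mean()),.215).round(3)[:2],end=";")
E
```

```text
top [ 0.4966 -0.3745  0.0739] 1068
[0, 0, 5, 17, 21, 18, 20, 19, 20, 21, 19, 21, 20, 22, 22, 22, 22, 18, 20, 18, 18, 18, 15, 16, 16, 18, 18, 16, 19, 16, 15, 16, 17, 15, 0, 0, 0, 0, 2, 13, 17, 16, 16, 15, 15, 18, 16, 15, 14, 16, 16, 17, 15, 15, 18, 16, 17, 16, 18, 16, 14, 18, 14, 18, 15, 16, 15, 15, 16, 12, 0, 0]
side [ 0.4964 -0.3754  0.0747] 2608
[0, 0, 0, 39, 47, 46, 42, 42, 47, 52, 42, 47, 47, 54, 46, 52, 48, 44, 53, 50, 50, 53, 47, 52, 46, 49, 45, 48, 46, 46, 38, 41, 45, 32, 0, 0, 0, 13, 20, 30, 34, 36, 32, 33, 34, 30, 31, 34, 38, 40, 47, 46, 53, 50, 38, 33, 33, 36, 35, 36, 39, 39, 34, 38, 34, 34, 34, 39, 38, 28, 3, 0]
224 157 163 [0.64  0.323];232 155 161 [0.623 0.327];240 154 159 [0.606 0.33 ];248 152 158 [0.589 0.333];256 150 156 [0.572 0.337];264 148 154 [0.555 0.341];272 147 152 [0.538 0.343];280 145 151 [0.521 0.346];288 143 149 [0.504 0.35 ];296 141 147 [0.488 0.354];304 140 146 [0.471 0.356];312 138 144 [0.454 0.36 ];320 136 142 [0.437 0.363];328 134 140 [0.421 0.367];336 132 138 [0.404 0.371];344 132 137 [0.388 0.372];352 130 135 [0.371 0.376];
214 123 127 [0.387 0.377];222 123 128 [0.407 0.372];230 124 128 [0.426 0.366];238 124 128 [0.446 0.364];246 124 128 [0.465 0.362];254 124 129 [0.484 0.357];262 124 129 [0.503 0.354];270 125 129 [0.522 0.349];278 125 129 [0.542 0.347];286 125 130 [0.561 0.342];294 125 130 [0.58 0.34];302 126 137 [0.598 0.325];310 125 131 [0.617 0.332];318 126 131 [0.636 0.327];326 126 129 [0.655 0.331];
```

Basket: centre (0.4965, -0.375), yaw about +2°. The two views agree, and the fitted radii match the collar. Bar: middle about (0.515, 0.348), direction -11°. First I'll pick the wheel at (0.431, -0.042).

```bash
python3 -m creep '[[0.532,1,0,0,0,-0.186,0.1],[0.532,1,0,0,0,-0.186,0.1],[0.532,1,0,0,0,-0.186,0.1],[0.532,1,0,0,0,-0.186,0.1],[0.532,1,0,0,0,-0.186,0.1],[0.532,1,0,0,0,-0.186,0.1],[0.532,1,0,0,0,-0.186,0.1],[0.532,1,0,0,0,-0.186,0.1],[0.532,1,0,0,0,-0.186,0.1],[0.532,1,0,0,0,-0.186,0.1]]'
```

```text
time: 0.93
position: [0.3613, -0.1809, 0.2139]
orientation: [1.0, -0.0, -0.0, 0.0]
force: [0.8, -0.8, -0.9]
width: 0.55
finger_force: 0.0
```

```bash
python3 -m creep '[[0.139,0.278,-0.2,0,0,0,0.1],[0.139,0.278,-0.2,0,0,0,0.1],[0.139,0.278,-0.2,0,0,0,0.1],[0.139,0.278,-0.2,0,0,0,0.1],[0.139,0.278,-0.2,0,0,0,0.1],[0.139,0.278,-0.2,0,0,0,0.1],[0.139,0.278,-0.3,0,0,0,0.1],[0.139,0.278,-0.3,0,0,0,0.1],[0.139,0.278,-0.3,0,0,0,0.1],[0.139,0.278,-0.3,0,0,0,0.1]]'; python3 - <<'E'
from bench import *
from h import *
print(read_state()["position"])
for n in("side","top"):
    c=read_camera(n);cv2.imwrite(f"pics/{n}1.png",c["img"][:,:,::-1])
E
```

```text
time: 1.77
position: [0.4305, -0.0446, 0.0645]
orientation: [1.0, -0.001, -0.0, 0.0]
force: [0.2, 0.7, 0.9]
width: 0.552
finger_force: 0.0
[ 0.43046594 -0.04455305  0.06447863]
```

View pics/side1.png

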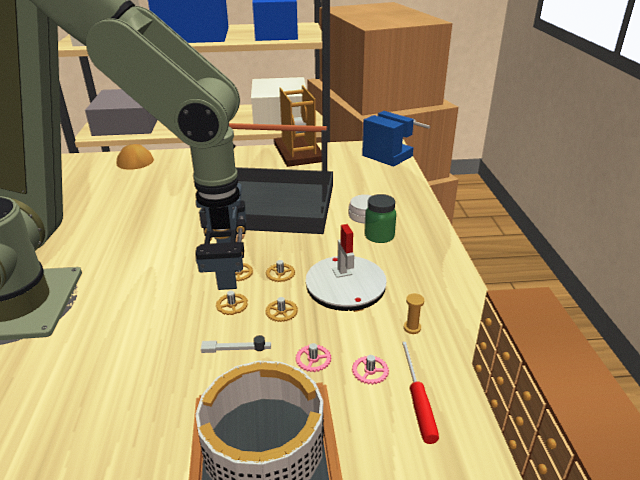

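The side view shows the gripper directly over the count wheel whose pinion is at (232,297). I'll descend and grip it.

```bash
python3 -m creep '[[0.001,0.005,-0.06,0,0,0,0.1],[0.001,0.005,-0.1,0,0,0,0.1],[0.001,0.005,-0.115,0,0,0,0.1],[0.001,0.005,-0.115,0,0,0,0.1],[0.001,0.005,-0.115,0,0,0,-1],[0.001,0.005,-0.115,0,0,0,-1],[0.001,0.005,-0.115,0,0,0,-1],[0.001,0.005,-0.115,0,0,0,-1],[0.001,0.005,-0.115,0,0,0,-1],[0.001,0.005,-0.115,0,0,0,-1]]'
```

```text
time: 2.7
position: [0.4314, -0.0415, 0.0069]
orientation: [1.0, -0.0, 0.0, 0.0]
force: [-0.2, -1.3, 4.1]
width: 0.146
finger_force: 30.3
```

```bash
python3 -m creep '[[0,0,0.08,0,0,0,-1],[0,0,0.16,0,0,0,-1],[0,0,0.24,0,0,0,-1],[0.014,-0.08,0.3,0,0,0,-1],[0.027,-0.155,0.3,0,0,0,-1],[0.041,-0.23,0.3,0,0,0,-1],[0.054,-0.305,0.3,0,0,0,-1],[0.068,-0.38,0.3,0,0,0,-1],[0.081,-0.455,0.3,0,0,0,-1],[0.094,-0.53,0.3,0,0,0,-1]]'
python3 -m creep '[[0.013,-0.07,0,0,0,0,-1],[0.025,-0.14,0,0,0,0,-1],[0.036,-0.2,0,0,0,0,-1],[0.036,-0.2,0,0,0,0,-1],[0.036,-0.2,-0.02,0,0,0,-1],[0.036,-0.2,-0.04,0,0,0,-1],[0.036,-0.2,-0.04,0,0,0,-1],[0.036,-0.2,-0.04,0,0,0,-1],[0.036,-0.2,-0.04,0,0,0,-1],[0.036,-0.2,-0.04,0,0,0,-1]]'
```

```text
time: 3.53
position: [0.4778, -0.3082, 0.1564]
orientation: [1.0, -0.0, -0.0, -0.0]
force: [0.2, -0.3, -0.9]
width: 0.149
finger_force: 30.0
time: 4.37
position: [0.4964, -0.4058, 0.137]
orientation: [1.0, 0.0, 0.0, 0.0]
force: [-0.6, -0.4, -0.1]
width: 0.142
finger_force: 30.0
```

```bash
python3 -m creep '[[0,0,-0.06,0,0,0,-1],[0,0,-0.12,0,0,0,-1],[0,0,-0.18,0,0,0,-1],[0,0,-0.22,0,0,0,-1],[0,-0.007,-0.22,0,0,0,-1],[0,-0.014,-0.22,0,0,0,-1],[0,-0.014,-0.22,0,0,0,-0.45],[0,-0.014,-0.22,0,0,0,-0.45],[0,-0.014,-0.22,0,0,0,-0.45],[0,-0.014,-0.22,0,0,0,-0.45]]'
python3 -m creep '[[0,0.014,0.05,0,0,0,-0.45],[0,0.014,0.12,0,0,0,-0.45],[0,0.014,0.2,0,0,0,-0.45],[0,0.014,0.26,0,0,0,0.1],[0,0.08,0.26,0,0,0,0.1],[0,0.16,0.26,0,0,0,0.1],[0,0.24,0.26,0,0,0,0.1],[0,0.32,0.26,0,0,0,0.1],[0,0.4,0.26,0,0,0,0.1],[0,0.48,0.26,0,0,0,0.1]]'
python3 - <<'E'
from bench import *
from h import *
t=read_camera("top");pickle.dump(t,open("top.pkl","wb"))
for w in wheels(t): print(w)
cv2.imwrite("pics/top2.png",t["img"][:,:,::-1])
E
```

```text
time: 5.2
position: [0.4966, -0.4139, 0.0279]
orientation: [1.0, -0.0, 0.001, 0.001]
force: [0.4, -0.1, -0.1]
width: 0.272
finger_force: 0.0
time: 6.03
position: [0.4958, -0.1716, 0.1573]
orientation: [1.0, -0.0, 0.001, 0.0]
force: [-0.4, 0.0, 0.4]
width: 0.548
finger_force: 0.0
([279, 265, 25, 24, 261], array([0.5285, 0.0505]), array([0.5296, 0.0519]), 23.0)
([327, 265, 24, 24, 271], array([ 0.5277, -0.0712]), array([ 0.5288, -0.0711]), 27.0)
([275, 300, 24, 25, 266], array([0.4384, 0.0622]), array([0.4399, 0.0631]), 25.0)
```

View pics/top2.png

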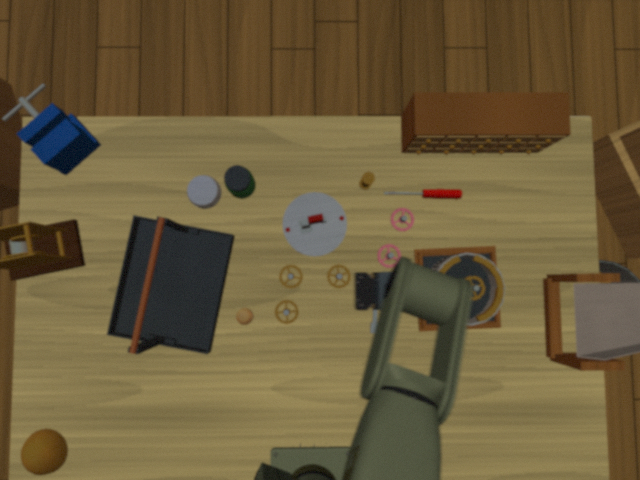

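The top view shows wheel 1 inside the basket at (474,288) and three wheels still on the bench. Next is the one at (339,276).

```bash
python3 -m creep '[[0.025,0.07,0,0,0,0,0.1],[0.05,0.14,-0.05,0,0,0,0.1],[0.065,0.201,-0.12,0,0,0,0.1],[0.065,0.201,-0.19,0,0,0,0.1],[0.065,0.201,-0.22,0,0,0,0.1],[0.065,0.201,-0.22,0,0,0,0.1],[0.065,0.201,-0.26,0,0,0,0.1],[0.065,0.201,-0.3,0,0,0,0.1],[0.065,0.201,-0.3,0,0,0,0.1],[0.065,0.201,-0.3,0,0,0,-1]]'
python3 -m creep '[[0,0,0,0,0,0,-1],[0,0,0,0,0,0,-1],[0,0,0,0,0,0,-1],[0,0,0,0,0,0,-1],[0,0,0,0,0,0,-1],[0,0,0.08,0,0,0,-1],[0,0,0.16,0,0,0,-1],[0,0,0.24,0,0,0,-1],[0,0,0.27,0,0,0,-1],[0,0,0.27,0,0,0,-1]]'
```

```text
time: 6.92
position: [0.529, -0.0734, 0.0074]
orientation: [1.0, -0.0, 0.0, 0.0]
force: [0.5, -0.6, 0.3]
width: 0.504
finger_force: 0.0
time: 7.75
position: [0.5315, -0.0733, 0.1463]
orientation: [1.0, -0.0, 0.005, 0.001]
force: [1.1, 0.9, -0.7]
width: 0.144
finger_force: 30.0
```

```bash
python3 -m creep '[[-0.01,-0.075,0,0,0,0,-1],[-0.02,-0.15,0,0,0,0,-1],[-0.03,-0.225,0,0,0,0,-1],[-0.04,-0.3,0,0,0,0,-1],[-0.05,-0.375,0,0,0,0,-1],[-0.06,-0.45,0,0,0,0,-1],[-0.068,-0.52,0,0,0,0,-1],[-0.068,-0.538,0,0,0,0,-1],[-0.068,-0.538,0,0,0,0,-1],[-0.068,-0.538,0,0,0,0,-1]]'
```

```text
time: 8.58
position: [0.4938, -0.3411, 0.14]
orientation: [1.0, -0.001, -0.001, -0.001]
force: [0.1, -0.2, -0.3]
width: 0.141
finger_force: 30.0
```

```bash
python3 -m creep '[[0.006,-0.002,-0.06,0,0,0,-1],[0.006,-0.002,-0.12,0,0,0,-1],[0.006,-0.002,-0.18,0,0,0,-1],[0.006,-0.002,-0.222,0,0,0,-1],[0.006,0.005,-0.222,0,0,0,-1],[0.006,0.01,-0.222,0,0,0,-1],[0.006,0.01,-0.222,0,0,0,-0.45],[0.006,0.01,-0.222,0,0,0,-0.45],[0.006,0.01,-0.222,0,0,0,-0.45],[0.006,0.01,-0.222,0,0,0,-0.45]]'
python3 -m creep '[[0,-0.01,0.05,0,0,0,-0.45],[0,-0.01,0.12,0,0,0,-0.45],[0,-0.01,0.2,0,0,0,-0.45],[0,-0.01,0.26,0,0,0,0.1],[0,0.08,0.26,0,0,0,0.1],[0,0.16,0.26,0,0,0,0.1],[0,0.24,0.26,0,0,0,0.1],[0,0.32,0.26,0,0,0,0.1],[0,0.4,0.26,0,0,0,0.1],[0,0.48,0.26,0,0,0,0.1]]'
python3 - <<'E'
from bench import *
from h import *
t=read_camera("top");pickle.dump(t,open("top.pkl","wb"))
for w in wheels(t): print(w)
print(read_state()["position"])
E
```

```text
time: 9.42
position: [0.4984, -0.3373, 0.032]
orientation: [1.0, -0.0, 0.001, 0.001]
force: [-0.8, -0.2, -0.6]
width: 0.275
finger_force: 0.0
time: 10.25
position: [0.4974, -0.0953, 0.1614]
orientation: [1.0, -0.001, 0.001, 0.0]
force: [0.5, -0.2, 0.0]
width: 0.555
finger_force: 0.0
([280, 265, 23, 24, 247], array([0.5285, 0.0505]), array([0.5296, 0.0519]), 23.0)
([275, 300, 24, 24, 267], array([0.4397, 0.0622]), array([0.4399, 0.0631]), 25.0)
[ 0.49670216 -0.08867938  0.16132591]
```

```bash
python3 -m creep '[[0.02,0.07,0,0,0,0,0.1],[0.04,0.14,0,0,0,0,0.1],[0.064,0.21,-0.07,0,0,0,0.1],[0.064,0.281,-0.14,0,0,0,0.1],[0.064,0.281,-0.21,0,0,0,0.1],[0.064,0.281,-0.22,0,0,0,0.1],[0.064,0.281,-0.26,0,0,0,0.1],[0.064,0.281,-0.307,0,0,0,0.1],[0.064,0.281,-0.307,0,0,0,0.1],[0.064,0.281,-0.307,0,0,0,-1]]'
python3 -m creep '[[0,0,0,0,0,0,-1],[0,0,0,0,0,0,-1],[0,0,0,0,0,0,-1],[0,0,0,0,0,0,-1],[0,0,0,0,0,0,-1],[0,0,0.08,0,0,0,-1],[0,0,0.16,0,0,0,-1],[0,0,0.24,0,0,0,-1],[0,-0.05,0.28,0,0,0,-1],[0,-0.12,0.28,0,0,0,-1]]'
```

```text
time: 11.13
position: [0.5297, 0.0434, 0.0068]
orientation: [1.0, -0.0, -0.0, 0.0]
force: [-0.0, 0.5, -0.2]
width: 0.502
finger_force: 0.0
time: 11.97
position: [0.5331, -0.0154, 0.1527]
orientation: [1.0, 0.002, 0.006, -0.0]
force: [1.2, 0.6, -0.1]
width: 0.141
finger_force: 30.0
```

```bash
python3 -m creep '[[0,-0.075,0,0,0,0,-1],[0,-0.15,0,0,0,0,-1],[0,-0.225,0,0,0,0,-1],[0,-0.3,0,0,0,0,-1],[0,-0.375,0,0,0,0,-1],[0,-0.45,0,0,0,0,-1],[0,-0.525,0,0,0,0,-1],[0,-0.6,0,0,0,0,-1],[0,-0.675,0,0,0,0,-1],[0,-0.717,0,0,0,0,-1]]'
python3 -m creep '[[0,0,0,0,0,0,-1],[0,0,0,0,0,0,-1],[0,0,-0.06,0,0,0,-1],[0,0,-0.12,0,0,0,-1],[0,0,-0.18,0,0,0,-1],[0,0,-0.18,0,0,0,-1],[0,0,-0.18,0,0,0,-1],[0,0,-0.18,0,0,0,-1],[0,0,-0.18,0,0,0,-1],[0,0,-0.18,0,0,0,-1]]'
```

```text
time: 12.8
position: [0.5289, -0.379, 0.1467]
orientation: [1.0, -0.001, 0.0, 0.001]
force: [0.2, 0.5, -1.2]
width: 0.146
finger_force: 30.0
time: 13.63
position: [0.5308, -0.3754, 0.0593]
orientation: [1.0, 0.0, 0.002, 0.001]
force: [0.3, 0.6, -0.8]
width: 0.142
finger_force: 30.0
```

```bash
python3 -m creep '[[0.005,0,-0.02,0,0,0,-1],[0.01,0,-0.04,0,0,0,-1],[0.01,0,-0.055,0,0,0,-1],[0.01,0,-0.055,0,0,0,-1],[0.01,0,-0.055,0,0,0,-0.45],[0.01,0,-0.055,0,0,0,-0.45],[0.01,0,-0.055,0,0,0,-0.45],[0.01,0,-0.055,0,0,0,-0.45],[0,0,0,0,0,0,-0.45],[0,0,0.08,0,0,0,-0.45]]'
python3 -m creep '[[0,0,0.06,0,0,0,-0.45],[0,0,0.12,0,0,0,0.1],[-0.01,0.07,0.16,0,0,0,0.1],[-0.03,0.14,0.16,0,0,0,0.1],[-0.05,0.21,0.16,0,0,0,0.1],[-0.07,0.28,0.16,0,0,0,0.1],[-0.09,0.35,0.16,0,0,0,0.1],[-0.11,0.42,0.16,0,0,0,0.1],[-0.13,0.49,0.16,0,0,0,0.1],[-0.15,0.56,0.16,0,0,0,0.1]]'
python3 - <<'E'
from bench import *
from h import *
t=read_camera("top");pickle.dump(t,open("top.pkl","wb"))
for w in wheels(t): print(w)
s=read_camera("side");a=s["img"][340:,180:340];cv2.imwrite("pics/b3.png",cv2.resize(a,None,fx=3,fy=3)[:,:,::-1])
E
```

```text
time: 14.47
position: [0.5265, -0.3731, 0.0938]
orientation: [1.0, -0.0, -0.004, -0.003]
force: [-0.2, -1.0, -0.2]
width: 0.274
finger_force: 0.0
time: 15.3
position: [0.4539, -0.0934, 0.1775]
orientation: [1.0, -0.0, 0.001, 0.0]
force: [-0.3, 0.8, -0.3]
width: 0.548
finger_force: 0.0
([275, 300, 24, 25, 268], array([0.4384, 0.0622]), array([0.4397, 0.0632]), 27.0)
```

View pics/b3.png

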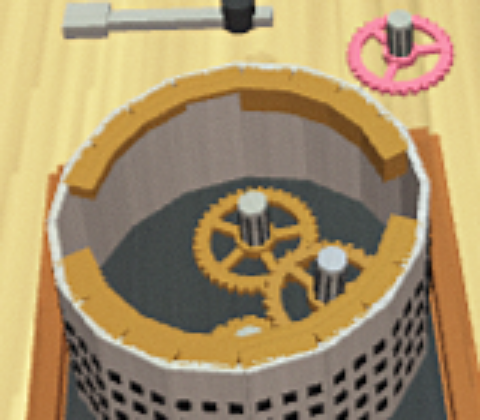

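All three wheels lie in the basket, seen in the crop with pinions at (252,210), (328,270) and (245,330). Now the last one.

```bash
python3 -m creep '[[-0.01,0.07,0,0,0,0,0.1],[-0.02,0.14,-0.04,0,0,0,0.1],[-0.034,0.21,-0.1,0,0,0,0.1],[-0.034,0.28,-0.16,0,0,0,0.1],[-0.034,0.316,-0.22,0,0,0,0.1],[-0.034,0.316,-0.25,0,0,0,0.1],[-0.034,0.316,-0.28,0,0,0,0.1],[-0.034,0.316,-0.343,0,0,0,0.1],[-0.034,0.316,-0.343,0,0,0,0.1],[-0.034,0.316,-0.343,0,0,0,-1]]'
python3 -m creep '[[0,0,0,0,0,0,-1],[0,0,0,0,0,0,-1],[0,0,0,0,0,0,-1],[0,0,0,0,0,0,-1],[0,0,0,0,0,0,-1],[0,0,0.08,0,0,0,-1],[0,0,0.16,0,0,0,-1],[0,0,0.24,0,0,0,-1],[0,-0.05,0.28,0,0,0,-1],[0,-0.12,0.28,0,0,0,-1]]'
```

```text
time: 16.23
position: [0.4391, 0.0628, 0.0054]
orientation: [1.0, -0.0, 0.001, 0.0]
force: [0.4, 0.9, -0.1]
width: 0.503
finger_force: 0.0
time: 17.07
position: [0.4411, 0.004, 0.1505]
orientation: [1.0, 0.002, 0.006, -0.0]
force: [0.7, 0.0, -0.4]
width: 0.141
finger_force: 30.0
```

```bash
python3 -m creep '[[0.005,-0.076,0,0,0,0,-1],[0.01,-0.152,0,0,0,0,-1],[0.015,-0.228,0,0,0,0,-1],[0.02,-0.304,0,0,0,0,-1],[0.025,-0.38,0,0,0,0,-1],[0.03,-0.456,0,0,0,0,-1],[0.035,-0.532,0,0,0,0,-1],[0.04,-0.608,0,0,0,0,-1],[0.045,-0.684,0,0,0,0,-1],[0.049,-0.756,0,0,0,0,-1]]'
python3 -m creep '[[0,0,0,0,0,0,-1],[0,0,0,0,0,0,-1],[0,0,-0.06,0,0,0,-1],[0,0,-0.12,0,0,0,-1],[0,0,-0.18,0,0,0,-1],[0,0,-0.18,0,0,0,-1],[0,0,-0.18,0,0,0,-1],[0,0,-0.18,0,0,0,-1],[0,0,-0.18,0,0,0,-1],[0,0,-0.18,0,0,0,-1]]'
```

```text
time: 17.9
position: [0.4616, -0.3769, 0.1453]
orientation: [1.0, -0.0, -0.0, -0.0]
force: [1.4, 0.5, -0.7]
width: 0.145
finger_force: 30.0
time: 18.73
position: [0.4632, -0.3755, 0.0576]
orientation: [1.0, -0.0, 0.001, 0.001]
force: [-0.8, -0.1, -0.6]
width: 0.145
finger_force: 30.0
```

```bash
python3 -m creep '[[-0.005,0,-0.02,0,0,0,-1],[-0.01,0,-0.04,0,0,0,-1],[-0.01,0,-0.045,0,0,0,-1],[-0.01,0,-0.045,0,0,0,-1],[-0.01,0,-0.045,0,0,0,-0.45],[-0.01,0,-0.045,0,0,0,-0.45],[-0.01,0,-0.045,0,0,0,-0.45],[-0.01,0,-0.045,0,0,0,-0.45],[0,0,0,0,0,0,-0.45],[0,0,0.08,0,0,0,-0.45]]'
python3 -m creep '[[0,0,0.06,0,0,0,-0.45],[0,0,0.12,0,0,0,-0.2],[0.03,0.07,0.2,0,0,0.07,-0.2],[0.06,0.14,0.28,0,0,0.14,-0.2],[0.09,0.21,0.36,0,0,0.2,-0.2],[0.12,0.28,0.4,0,0,0.28,-0.2],[0.15,0.35,0.4,0,0,0.35,-0.2],[0.19,0.42,0.4,0,0,0.42,-0.2],[0.23,0.49,0.4,0,0,0.49,-0.2],[0.27,0.56,0.4,0,0,0.56,-0.2]]'
python3 - <<'E'
from bench import *
from h import *
s=read_camera("side");a=s["img"][200:,180:440];cv2.imwrite("pics/b4.png",cv2.resize(a,None,fx=2,fy=2)[:,:,::-1])
E
```

```text
time: 19.57
position: [0.4602, -0.3729, 0.0922]
orientation: [1.0, -0.0, -0.004, -0.003]
force: [-0.4, -0.2, 0.1]
width: 0.273
finger_force: 0.0
time: 20.4
position: [0.5842, -0.1174, 0.2964]
orientation: [0.904, 0.428, 0.001, 0.001]
force: [0.7, -1.3, -0.7]
width: 0.395
finger_force: 0.0
```

View pics/b4.png

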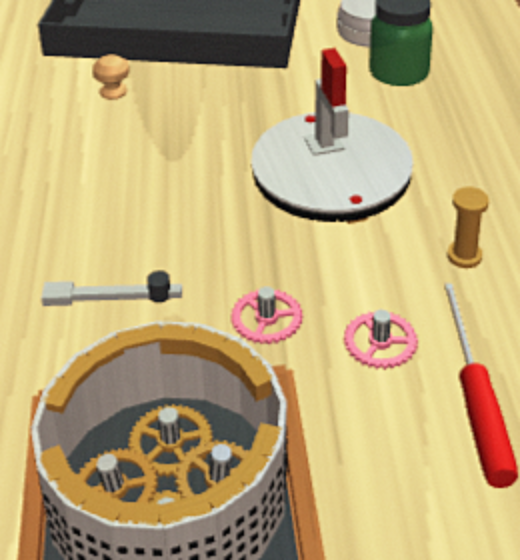

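All four wheels are in the basket (pinions at crop (168,425), (108,470), (220,460), and (165,485) by the near rim) and none are left on the bench. Next I move above the lid tab.

```bash
python3 -m creep '[[0.05,0.07,0,0,0,0.07,-0.2],[0.1,0.14,-0.05,0,0,0.14,-0.2],[0.15,0.2,-0.1,0,0,0.21,-0.2],[0.15,0.2,-0.16,0,0,0.28,-0.2],[0.15,0.2,-0.2,0,0,0.35,-0.2],[0.15,0.2,-0.2,0,0,0.42,-0.2],[0.15,0.2,-0.2,0,0,0.49,-0.2],[0.15,0.2,-0.2,0,0,0.573,-0.2],[0.15,0.2,-0.2,0,0,0.573,-0.2],[0.15,0.2,-0.2,0,0,0.573,-0.2]]'; python3 - <<'E'
from h import *
s=pickle.load(open("side0.pkl","rb"))
# tab yaw check: proj of expected tab ends
for X in((.6625,-.0101,.1425),(.6625,-.0101,.0975)): print(proj(s,X))
E
```

```text
time: 21.28
position: [0.6585, -0.0193, 0.1948]
orientation: [0.631, 0.776, 0.0, 0.0]
force: [-0.2, 1.1, -0.2]
width: 0.399
finger_force: 0.0
[346.77913801 229.04082672]
[346.35163268 248.47636222]
```

```bash
python3 -m creep '[[0.008,0.018,0,0,0,0,-0.2],[0.008,0.018,-0.05,0,0,0,-0.2],[0.008,0.018,-0.1,0,0,0,-0.2],[0.008,0.018,-0.15,0,0,0,-0.2],[0.008,0.018,-0.18,0,0,0,-0.2],[0.008,0.018,-0.18,0,0,0,-0.2],[0.008,0.018,-0.18,0,0,0,-1],[0.008,0.018,-0.18,0,0,0,-1],[0.008,0.018,-0.18,0,0,0,-1],[0.008,0.018,-0.18,0,0,0,-1]]'
python3 -m creep '[[0,0,0,0,0,0,-1],[0,0,0.04,0,0,0,-1],[0,0,0.1,0,0,0,-1],[0,0,0.16,0,0,0,-1],[0,0,0.22,0,0,0,-1],[0,0,0.25,0,0,0,-1],[0,0,0.25,0,0,0,-1],[0,0,0.25,0,0,0,-1],[0,0,0.25,0,0,0,-1],[0,0,0.25,0,0,0,-1]]'
python3 - <<'E'
from bench import *
from h import *
print(read_state()["position"],read_state()["orientation"])
for n in("side","top"):
    c=read_camera(n);pickle.dump(c,open(n+"L.pkl","wb"))
s=c;s=pickle.load(open("sideL.pkl","rb"));t=pickle.load(open("topL.pkl","rb"))
for n,c,roi in(("s",s,(280,120,440,320)),("t",t,(250,150,380,280))):
    for b in blobs(c,(0,120,60),(6,255,255),roi,3): print(n,b[0],b[1])
cv2.imwrite("pics/lift.png",np.hstack([s["img"][100:330,200:460],t["img"][120:350,200:400]])[:,:,::-1])
E
```

```text
time: 22.12
position: [0.6629, -0.0102, 0.1063]
orientation: [0.63, 0.777, 0.0, 0.001]
force: [7.9, 2.5, -3.8]
width: 0.15
finger_force: 30.1
time: 22.95
position: [0.6614, -0.0102, 0.2273]
orientation: [0.63, 0.777, -0.001, -0.002]
force: [0.8, -0.6, -2.1]
width: 0.153
finger_force: 30.0
[ 0.66142096 -0.01015947  0.22728856] [ 0.62967063  0.77685932 -0.00128573 -0.00168575]
s [345, 167, 11, 31, 219] [350.3, 182.7]
s [333, 209, 5, 3, 14] [335.1, 209.9]
s [357, 246, 6, 3, 17] [359.4, 247.1]
t [343, 210, 4, 3, 9] [344.9, 211.1]
```

View pics/lift.png

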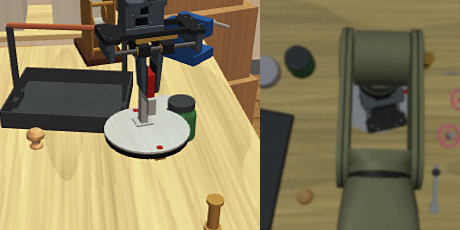

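```bash
python3 - <<'E'
from h import *
s=pickle.load(open("sideL.pkl","rb"));s0=pickle.load(open("side0.pkl","rb"));t0=pickle.load(open("top0.pkl","rb"))
for c,z,a,b in((s0,.0225,(357.6,299.5),(335,259)),(t0,.0225,(341.2,217.8),(287.7,229.3)),(s,.0225+.121,(359.4,247.1),(335.1,209.9))):
    A,B=ray(c,a,z),ray(c,b,z);d=A-B;print(((A+B)/2).round(4),np.degrees(np.arctan2(d[1],d[0])).round(1),np.linalg.norm(d).round(4))
E
```

```text
[ 0.6629 -0.0075  0.0225] -78.3 0.1412
[ 0.6623 -0.0102  0.0225] -78.1 0.1392
[ 0.6626 -0.006   0.1435] -78.1 0.141
```

```bash
python3 -m creep '[[-0.01,-0.02,0.03,0,0,0.03,-1],[-0.03,-0.065,0.06,0,0,0.09,-1],[-0.05,-0.11,0.06,0,0,0.15,-1],[-0.07,-0.155,0.06,0,0,0.21,-1],[-0.09,-0.2,0.06,0,0,0.27,-1],[-0.11,-0.245,0.06,0,0,0.33,-1],[-0.13,-0.29,0.06,0,0,0.39,-1],[-0.15,-0.335,0.06,0,0,0.45,-1],[-0.17,-0.38,0.06,0,0,0.5,-1],[-0.19,-0.42,0.06,0,0,0.55,-1]]'
python3 -m creep '[[-0.02,-0.045,0,0,0,0.05,-1],[-0.04,-0.09,0,0,0,0.1,-1],[-0.06,-0.135,0,0,0,0.15,-1],[-0.08,-0.18,0,0,0,0.2,-1],[-0.1,-0.22,0,0,0,0.25,-1],[-0.12,-0.26,0,0,0,0.3,-1],[-0.135,-0.295,0,0,0,0.34,-1],[-0.143,-0.31,0,0,0,0.34,-1],[-0.143,-0.31,0,0,0,0.34,-1],[-0.143,-0.31,0,0,0,0.34,-1]]'
python3 - <<'E'
from bench import *
s=read_state();print(s["qpos"].round(3),s["position"].round(4),s["orientation"].round(4))
E
```

```text
time: 23.88
position: [0.5666, -0.2214, 0.2587]
orientation: [0.245, 0.97, 0.0, -0.001]
force: [0.2, -0.8, -1.8]
width: 0.153
finger_force: 30.0
time: 24.72
position: [0.496, -0.3747, 0.2591]
orientation: [-0.017, 1.0, 0.001, -0.0]
force: [0.3, 0.5, -1.7]
width: 0.153
finger_force: 30.0
[-6.660e-01  3.730e-01  1.371e+00  1.000e-03  1.399e+00 -2.271e+00] [ 0.496  -0.3747  0.2591] [-1.680e-02  9.999e-01  8.000e-04 -1.000e-04]
```

```bash
python3 - <<'E'
from bench import *
from h import *
s=read_camera("side");z=read_state()["position"][2]-.1063+.0225
r=[b for b in blobs(s,(0,120,60),(6,255,255),(150,250,380,470),3)]
for b in r: print(b[0],b[1],ray(s,b[1],z).round(4))
cv2.imwrite("pics/above.png",cv2.resize(s["img"][190:,140:400],None,fx=2,fy=2)[:,:,::-1])
E
```

```text
[237, 321, 29, 4, 48] [250.7, 322.3] [ 0.4887 -0.2938  0.1755]
[306, 355, 9, 7, 49] [309.8, 358.0] [ 0.567  -0.3697  0.1755]
[196, 365, 9, 8, 51] [200.1, 368.3] [ 0.4265 -0.3744  0.1755]
```

View pics/above.png

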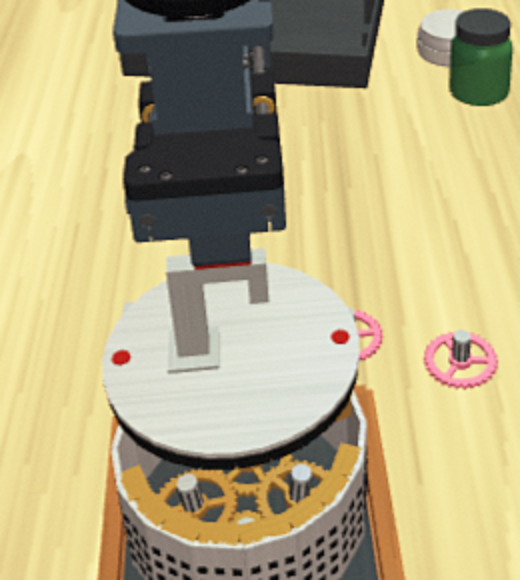

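The picture shows the lid level over the basket, with dots at crop (122,357) and (340,337) in line with the slots, and the hook's lip towards +x. Lowering it now.

```bash
python3 -m creep '[[0.001,-0.001,-0.03,0,0,0,-1],[0.001,-0.001,-0.06,0,0,0,-1],[0.001,-0.001,-0.08,0,0,0,-1],[0.001,-0.001,-0.09,0,0,0,-1],[0.001,-0.001,-0.1,0,0,0,-1],[0.001,-0.001,-0.108,0,0,0,-1],[0.001,-0.001,-0.114,0,0,0,-1],[0.001,-0.001,-0.12,0,0,0,-1],[0.001,-0.001,-0.12,0,0,0,-1],[0.001,-0.001,-0.12,0,0,0,-1]]'
python3 -m creep '[[0,0,-0.003,0,0,0,-1],[0,0,-0.006,0,0,0,-1],[0,0,-0.009,0,0,0,-1],[0,0,-0.012,0,0,0,-1],[0,0,-0.012,0,0,0,-1],[0,0,-0.012,0,0,0,-1],[0,0,-0.012,0,0,0,-1],[0,0,-0.012,0,0,0,-1],[0,0,-0.012,0,0,0,-1],[0,0,-0.012,0,0,0,-1]]'
```

```text
time: 25.6
position: [0.4966, -0.3758, 0.1999]
orientation: [-0.018, 1.0, -0.0, 0.0]
force: [0.9, -0.4, -2.0]
width: 0.155
finger_force: 30.0
time: 26.43
position: [0.4965, -0.3757, 0.1938]
orientation: [-0.018, 1.0, 0.0, 0.0]
force: [0.2, 0.3, -2.3]
width: 0.15
finger_force: 30.0
```

```bash
python3 -m creep '[[0,0,-0.003,0,0,0,-1],[0,0,-0.006,0,0,0,-1],[0,0,-0.009,0,0,0,-1],[0,0,-0.012,0,0,0,-1],[0,0,-0.014,0,0,0,-1],[0,0,-0.016,0,0,0,-1],[0,0,-0.016,0,0,0,-1],[0,0,-0.016,0,0,0,-1],[0,0,-0.016,0,0,0,-1],[0,0,-0.016,0,0,0,-1]]'
```

```text
time: 27.27
position: [0.4967, -0.3758, 0.1869]
orientation: [-0.018, 1.0, -0.0, 0.001]
force: [-1.4, 0.6, 6.3]
width: 0.152
finger_force: 30.0
```

```bash
python3 -m creep '[[0,0,-0.002,0,0,0,-1],[0,0,-0.004,0,0,0,-1],[0,0,-0.004,0,0,0,-1],[0,0,-0.004,0,0,0,-1],[0,0,-0.004,0,0,0,-1],[0,0,-0.004,0,0,0,-1],[0,0,-0.004,0,0,0,-1],[0,0,-0.004,0,0,0,-1],[0,0,-0.004,0,0,0,-1],[0,0,-0.004,0,0,0,-1]]'; python3 - <<'E'
from bench import *
s=read_state();print(s["wrist_torque"],s["force"])
E
```

```text
time: 28.1
position: [0.4967, -0.3758, 0.1852]
orientation: [-0.018, 1.0, -0.0, 0.001]
force: [-1.4, -0.1, 7.3]
width: 0.153
finger_force: 30.0
[ 0.53624068  0.39440114 -0.02450771] [-1.35657209 -0.06795772  7.32476063]
```

```bash
python3 -m creep '[[0,0,0,0,0,-0.04,-1],[0,0,0,0,0,-0.08,-1],[0,0,0,0,0,-0.12,-1],[0,0,0,0,0,-0.16,-1],[0,0,0,0,0,-0.2,-1],[0,0,0,0,0,-0.24,-1],[0,0,0,0,0,-0.28,-1],[0,0,0,0,0,-0.32,-1],[0,0,0,0,0,-0.36,-1],[0,0,0,0,0,-0.36,-1]]'; python3 - <<'E'
from bench import *
s=read_state();print(s["wrist_torque"],s["force"])
E
```

```text
time: 28.93
position: [0.4972, -0.3763, 0.1854]
orientation: [0.263, 0.965, -0.001, 0.001]
force: [-0.6, -0.8, 8.2]
width: 0.155
finger_force: 30.0
[ 0.27448291  0.23386478 -0.29634085] [-0.59330757 -0.78425578  8.16532374]
```

```bash
python3 -m creep '[[0,0,0,0,0,-0.05,-1],[0,0,0,0,0,-0.1,-1],[0,0,0,0,0,-0.15,-1],[0,0,0,0,0,-0.2,-1],[0,0,0,0,0,-0.25,-1],[0,0,0,0,0,-0.3,-1],[0,0,0,0,0,-0.35,-1],[0,0,0,0,0,-0.4,-1],[0,0,0,0,0,-0.45,-1],[0,0,0,0,0,-0.48,-1]]'; python3 - <<'E'
from bench import *
s=read_state();print(s["wrist_torque"],s["force"])
E
```

```text
time: 29.77
position: [0.4972, -0.3764, 0.1854]
orientation: [0.6, 0.8, -0.0, 0.002]
force: [-0.4, -0.0, 7.7]
width: 0.15
finger_force: 30.0
[0.21759013 0.16646382 0.33832201] [-0.42780168 -0.00797205  7.6607578 ]
```

```bash
python3 -m creep '[[0,0,0,0,0,-0.01,-1],[0,0,0,0,0,-0.02,-1],[0,0,0,0,0,-0.03,-1],[0,0,0,0,0,-0.04,-1],[0,0,0,0,0,-0.05,-1],[0,0,0,0,0,-0.06,-1],[0,0,0,0,0,-0.065,-1],[0,0,0,0,0,-0.07,-1],[0,0,0,0,0,-0.07,-1],[0,0,0,0,0,-0.07,-1]]'; python3 - <<'E'
from bench import *
s=read_state();print(s["wrist_torque"],s["force"])
E
```

```text
time: 30.6
position: [0.4971, -0.3764, 0.1854]
orientation: [0.641, 0.767, -0.0, 0.002]
force: [-0.6, -0.8, 8.6]
width: 0.152
finger_force: 30.0
[0.2240892  0.28286609 0.37653466] [-0.61517029 -0.79515202  8.62194034]
```

```bash
python3 -m creep '[[0,0,0,0,0,-0.005,-1],[0,0,0,0,0,-0.01,-1],[0,0,0,0,0,-0.015,-1],[0,0,0,0,0,-0.02,-1],[0,0,0,0,0,-0.025,-1],[0,0,0,0,0,-0.03,-1],[0,0,0,0,0,-0.03,-1],[0,0,0,0,0,-0.03,-1],[0,0,0,0,0,-0.03,-1],[0,0,0,0,0,-0.03,-1]]'; python3 - <<'E'
from bench import *
s=read_state();print(s["wrist_torque"],s["force"])
E
```

```text
time: 31.43
position: [0.4968, -0.3764, 0.1854]
orientation: [0.659, 0.752, -0.0, 0.001]
force: [-1.4, 0.9, 7.2]
width: 0.151
finger_force: 30.0
[0.21562166 0.34101351 0.58822026] [-1.37013992  0.88208931  7.17601861]
```

```bash
python3 -m creep '[[0,0,0,0,0,-0.005,-1],[0,0,0,0,0,-0.01,-1],[0,0,0,0,0,-0.015,-1],[0,0,0,0,0,-0.02,-1],[0,0,0,0,0,-0.025,-1],[0,0,0,0,0,-0.025,-1],[0,0,0,0,0,-0.025,-1],[0,0,0,0,0,-0.025,-1],[0,0,0,0,0,-0.025,-1],[0,0,0,0,0,-0.025,-1]]'; python3 - <<'E'
from bench import *
s=read_state();print(s["wrist_torque"],s["force"])
E
```

```text
time: 32.27
position: [0.4963, -0.3764, 0.1854]
orientation: [0.673, 0.74, -0.001, 0.001]
force: [-2.3, 0.1, 8.5]
width: 0.155
finger_force: 30.7
[0.11920035 0.45067572 1.21593193] [-2.27648365  0.09518341  8.53321944]
```

The torque rose to 1.2 N·m, so the lug is at its stop. Now I let it rise into the notch.

```bash
python3 -m creep '[[0,0,0.002,0,0,0.005,-1],[0,0,0.004,0,0,0.01,-1],[0,0,0.006,0,0,0.01,-1],[0,0,0.008,0,0,0.01,-1],[0,0,0.01,0,0,0.01,-1],[0,0,0.012,0,0,0.01,-1],[0,0,0.012,0,0,0.01,-1],[0,0,0.012,0,0,0.01,-1],[0,0,0.012,0,0,0.01,-1],[0,0,0.012,0,0,0.01,-1]]'; python3 - <<'E'
from bench import *
s=read_state();print(s["wrist_torque"],s["force"])
E
```

```text
time: 33.1
position: [0.4962, -0.3759, 0.1895]
orientation: [0.668, 0.744, -0.0, -0.0]
force: [-3.2, -3.1, -1.0]
width: 0.154
finger_force: 30.2
[-0.7182601   0.42019298  0.95369644] [-3.21572314 -3.14733876 -1.03023457]
```

```bash
python3 -m creep '[[0,0,0.002,0,0,0.005,-1],[0,0,0.004,0,0,0.01,-1],[0,0,0.006,0,0,0.015,-1],[0,0,0.008,0,0,0.015,-1],[0,0,0.01,0,0,0.015,-1],[0,0,0.012,0,0,0.015,-1],[0,0,0.012,0,0,0.015,-1],[0,0,0.012,0,0,0.015,-1],[0,0,0.012,0,0,0.015,-1],[0,0,0.012,0,0,0.015,-1]]'; python3 - <<'E'
from bench import *
s=read_state();print(s["wrist_torque"],s["force"])
E
```

```text
time: 33.93
position: [0.4965, -0.3753, 0.1956]
orientation: [0.66, 0.751, 0.0, -0.0]
force: [-1.3, -1.6, -9.0]
width: 0.148
finger_force: 30.0
[-0.56891765 -0.07797974  0.11228418] [-1.2991453  -1.59174701 -8.97543212]
```

```bash
python3 -m creep '[[0,0,0,0,0,0.01,-1],[0,0,0,0,0,0.02,-1],[0,0,0,0,0,0.03,-1],[0,0,0,0,0,0.04,-1],[0,0,0,0,0,0.05,-1],[0,0,0,0,0,0.06,-1],[0,0,0,0,0,0.06,-1],[0,0,0,0,0,0.06,-1],[0,0,0,0,0,0.06,-1],[0,0,0,0,0,0.06,-1]]'; python3 - <<'E'
from bench import *
from h import *
s=read_state();print(s["wrist_torque"],s["force"],s["position"],s["orientation"])
c=read_camera("side");cv2.imwrite("pics/lock.png",cv2.resize(c["img"][230:,140:380],None,fx=2.4,fy=2.4)[:,:,::-1])
E
```

```text
time: 34.77
position: [0.4963, -0.3758, 0.1958]
orientation: [0.624, 0.782, -0.0, -0.0]
force: [-1.8, -1.6, -6.5]
width: 0.149
finger_force: 30.0
[-0.4931676   0.45781101 -0.54563022] [-1.83485752 -1.61881698 -6.48705603] [ 0.49630249 -0.37576698  0.19582137] [ 6.23564891e-01  7.81771579e-01 -1.50407516e-04 -5.38763811e-05]
```

View pics/lock.png

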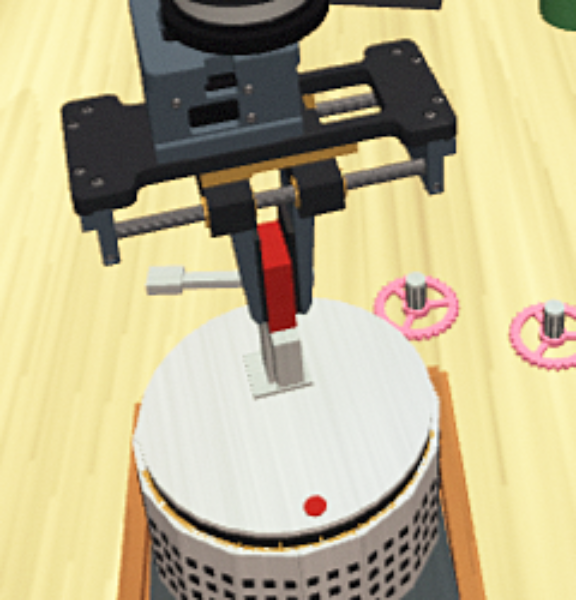

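```bash
python3 -m creep '[[0,0,0,0,0,0.01,-1],[0,0,0,0,0,0.02,-1],[0,0,0,0,0,0.03,-1],[0,0,0,0,0,0.03,-1],[0,0,0,0,0,0.03,-1],[0,0,0,0,0,0.03,-1],[0,0,0,0,0,0.03,-1],[0,0,0,0,0,0.03,-1],[0,0,0,0,0,0.03,-1],[0,0,0,0,0,0.03,-1]]'; python3 - <<'E'
from bench import *
s=read_state();print(s["wrist_torque"],s["force"],s["position"],s["orientation"])
E
```

```text
time: 35.65
position: [0.4966, -0.3757, 0.1957]
orientation: [0.605, 0.796, 0.0, 0.0]
force: [-0.8, -0.7, -6.6]
width: 0.153
finger_force: 30.0
[-0.36400006  0.25778239 -0.30086844] [-0.7550159  -0.67529076 -6.58407457] [ 0.49658469 -0.37567835  0.19569483] [6.04902610e-01 7.96299455e-01 6.39610319e-05 8.12108332e-05]
```

```bash
python3 -m creep '[[0,0,0,0,0,0.01,-1],[0,0,0,0,0,0.02,-1],[0,0,0,0,0,0.03,-1],[0,0,0,0,0,0.04,-1],[0,0,0,0,0,0.05,-1],[0,0,0,0,0,0.05,-1],[0,0,0,0,0,0.05,-1],[0,0,0,0,0,0.05,-1],[0,0,0,0,0,0.05,-1],[0,0,0,0,0,0.05,-1]]'; python3 - <<'E'
from bench import *
s=read_state();print(s["wrist_torque"],s["force"],s["position"],s["orientation"])
E
```

```text
time: 36.48
position: [0.4963, -0.3757, 0.1957]
orientation: [0.573, 0.819, -0.0, -0.0]
force: [-3.2, -1.1, -6.2]
width: 0.165
finger_force: 31.0
[-0.18152541  0.43188381 -1.18584137] [-3.20125777 -1.08760798 -6.17481208] [ 0.49632699 -0.3756756   0.19573192] [ 5.73306292e-01  8.19341126e-01 -3.03508705e-05 -1.19989226e-04]
```

The twist is blocked both ways: cw near yaw 96° and ccw near 110°, which is fence play plus notch slack. That means the lid is locked. Centre the twist and lift.

```bash
python3 -m creep '[[0,0,0.002,0,0,-0.02,-1],[0,0,0.005,0,0,-0.04,-1],[0,0,0.01,0,0,-0.06,-1],[0,0,0.02,0,0,-0.06,-1],[0,0,0.04,0,0,-0.06,-1],[0,0,0.07,0,0,-0.06,-1],[0,0,0.1,0,0,-0.06,-1],[0,0,0.12,0,0,-0.06,-1],[0,0,0.12,0,0,-0.06,-1],[0,0,0.12,0,0,-0.06,-1]]'; python3 - <<'E'
from bench import *
from h import *
s=read_state();print(s["wrist_torque"],s["force"])
c=read_camera("side");cv2.imwrite("pics/up.png",cv2.resize(c["img"][180:,140:400],None,fx=2,fy=2)[:,:,::-1])
E
```

```text
time: 37.32
position: [0.4969, -0.3758, 0.2564]
orientation: [0.611, 0.792, 0.0, 0.001]
force: [0.2, 0.8, -8.0]
width: 0.151
finger_force: 30.0
[ 0.00957559 -0.07916171  0.00412058] [ 0.20154693  0.83955233 -7.95641411]
```

View pics/up.png

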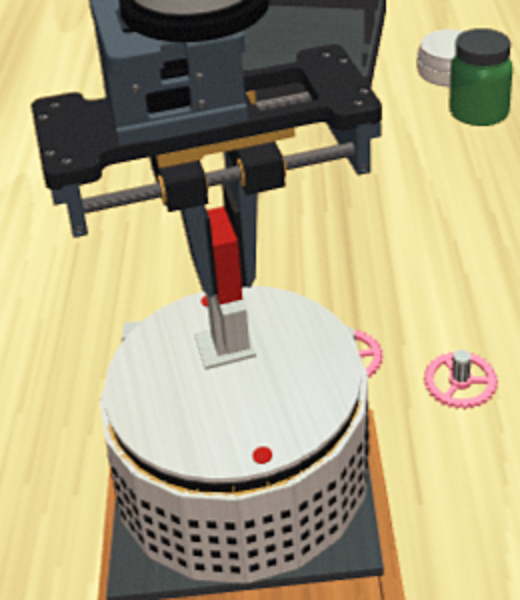

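The basket comes up level with the lid engaged; the load is 8 N, as expected for the full weight. Before choosing which side to hook from, I check how close the shelf clock behind the tray is.

```bash
python3 - <<'E'
from h import *
s=pickle.load(open("side0.pkl","rb"));t=pickle.load(open("top0.pkl","rb"))
print("side base",[ray(s,p,0)[:2].round(3) for p in((273,150),(283,164),(322,160))])
print("top base right",[ray(t,p,.0)[:2].round(3) for p in((84,265),(84,270),(77,222))],[ray(t,p,.15)[:2].round(3) for p in((80,255),(65,222))])
print("tray corners",[ray(t,p,.045)[:2].round(3) for p in((136,216),(234,235),(210,352),(109,334))])
E
```

```text
side base [array([0.522, 0.705]), array([0.551, 0.598]), array([0.67 , 0.614])]
top base right [array([0.561, 0.579]), array([0.549, 0.578]), array([0.672, 0.6  ])] [array([0.578, 0.52 ]), array([0.653, 0.556])]
tray corners [array([0.681, 0.434]), array([0.632, 0.19 ]), array([0.346, 0.247]), array([0.391, 0.493])]
```

The clock's near edge is at y≈0.58, too tight for hooking from the far side, so I'll hook from the near (-y) side with the lid's +x towards the bar. Joint 6 allows that (about -135°).

```bash
python3 -m creep '[[0,0.02,0.03,0,0,0.03,-1],[0,0.06,0.06,0,0,0.09,-1],[0,0.11,0.08,0,0,0.16,-1],[0,0.16,0.08,0,0,0.23,-1],[0,0.21,0.08,0,0,0.3,-1],[0,0.26,0.08,0,0,0.37,-1],[0,0.31,0.08,0,0,0.44,-1],[0,0.36,0.08,0,0,0.51,-1],[0,0.41,0.08,0,0,0.58,-1],[0,0.46,0.08,0,0,0.65,-1]]'
python3 -m creep '[[0,0.05,0,0,0,0.07,-1],[0,0.1,0,0,0,0.14,-1],[0,0.15,0,0,0,0.21,-1],[0,0.2,0,0,0,0.28,-1],[0,0.25,0,0,0,0.35,-1],[0,0.3,0,0,0,0.42,-1],[0,0.35,0,0,0,0.49,-1],[0,0.4,0,0,0,0.56,-1],[0,0.45,0,0,0,0.61,-1],[0,0.5,0,0,0,0.65,-1]]'
python3 -m creep '[[0,0.05,0,0,0,0.05,-1],[-0.01,0.1,0,0,0,0.1,-1],[-0.01,0.15,0,0,0,0.15,-1],[-0.01,0.19,0,0,0,0.2,-1],[-0.01,0.22,0,0,0,0.25,-1],[-0.01,0.24,0,0,0,0.29,-1],[-0.01,0.25,0,0,0,0.316,-1],[-0.01,0.25,0,0,0,0.316,-1],[-0.01,0.25,0,0,0,0.316,-1],[-0.01,0.25,0,0,0,0.316,-1]]'
python3 - <<'E'
from bench import *
from h import *
s=read_state();q=s["orientation"];print(s["qpos"].round(3),s["position"].round(4),np.degrees(2*np.arctan2(q[1],q[0])),s["force"])
c=read_camera("side");pickle.dump(c,open("sideH.pkl","wb"))
for b in blobs(c,(0,120,60),(6,255,255),(150,60,450,330),3): print(b[0],b[1],[ray(c,b[1],z).round(4) for z in (s["position"][2]-.1063+.0225,)])
cv2.imwrite("pics/pre.png",cv2.resize(c["img"][60:300,140:400],None,fx=2.4,fy=2.4)[:,:,::-1])
E
```

```text
time: 38.2
position: [0.4957, -0.1443, 0.2945]
orientation: [0.144, 0.99, 0.0, -0.001]
force: [0.5, 0.6, -7.6]
width: 0.152
finger_force: 30.0
time: 39.03
position: [0.4956, 0.1055, 0.2946]
orientation: [-0.358, 0.934, 0.0, -0.001]
force: [-0.3, -0.0, -8.3]
width: 0.151
finger_force: 30.0
time: 39.87
position: [0.4912, 0.2287, 0.2951]
orientation: [-0.574, 0.819, -0.0, -0.001]
force: [0.0, -0.3, -7.8]
width: 0.153
finger_force: 30.0
[ 0.415  0.227  1.491 -0.     1.425 -2.378] [0.4912 0.2287 0.2951] 250.0328499503832 [ 0.00896955 -0.28296467 -7.7551444 ]
[247, 93, 13, 26, 159] [250.8, 106.3] [array([0.4725, 0.5133, 0.2113])]
[231, 128, 14, 1, 14] [237.5, 128.0] [array([0.4443, 0.3607, 0.2113])]
[260, 128, 12, 2, 13] [265.1, 128.9] [array([0.5105, 0.3476, 0.2113])]
[266, 135, 4, 2, 8] [267.5, 135.5] [array([0.5161, 0.3056, 0.2113])]
[243, 160, 5, 3, 11] [244.9, 161.2] [array([0.4683, 0.1689, 0.2113])]
```

View pics/pre.png

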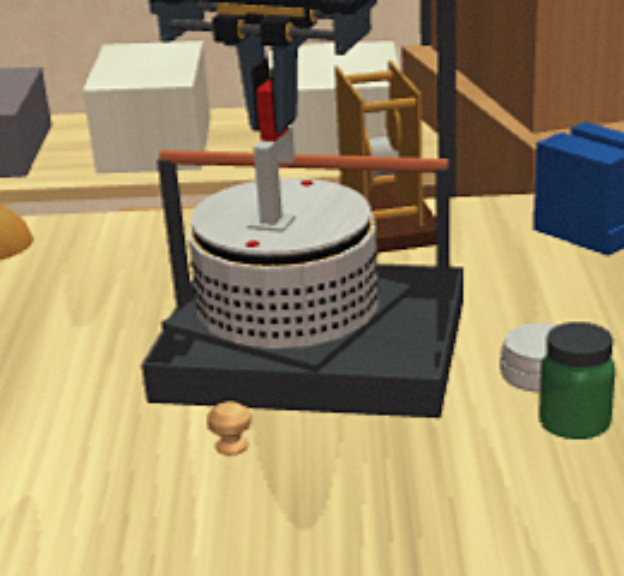

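The picture shows the basket hanging level in front of the bar: bar row ≈160 in the crop, hook stem at (270,180), lip on the bar side. The foot clears the tray walls and the knob. Now I lower it to entry height and move in.

```bash
python3 -m creep '[[0,0,-0.01,0,0,0,-1],[0,0,-0.02,0,0,0.01,-1],[0,0,-0.032,0,0,0.02,-1],[0,0,-0.032,0,0,0.03,-1],[0.003,0.015,-0.032,0,0,0.04,-1],[0.008,0.04,-0.032,0,0,0.05,-1],[0.013,0.065,-0.032,0,0,0.06,-1],[0.018,0.09,-0.032,0,0,0.07,-1],[0.022,0.11,-0.032,0,0,0.08,-1],[0.024,0.12,-0.032,0,0,0.09,-1]]'
```

```text
time: 40.75
position: [0.5039, 0.2919, 0.2795]
orientation: [-0.632, 0.775, 0.0, 0.0]
force: [-0.8, 0.2, -8.3]
width: 0.15
finger_force: 30.0
```

```bash
python3 -m creep '[[0.003,0.015,0,0,0,0.01,-1],[0.007,0.035,0,0,0,0.01,-1],[0.011,0.055,0,0,0,0.01,-1],[0.015,0.075,0,0,0,0.01,-1],[0.019,0.095,0,0,0,0.01,-1],[0.022,0.11,0,0,0,0.01,-1],[0.024,0.119,0,0,0,0.01,-1],[0.024,0.119,0,0,0,0.01,-1],[0.024,0.119,0,0,0,0.01,-1],[0.024,0.119,0,0,0,0.01,-1]]'; python3 - <<'E'
from bench import *
from h import *
s=read_state();q=s["orientation"];print(s["position"].round(4),np.degrees(2*np.arctan2(q[1],q[0])),s["force"],s["wrist_torque"])
E
```

```text
time: 41.58
position: [0.5154, 0.3483, 0.2797]
orientation: [-0.637, 0.771, -0.0, -0.0]
force: [-0.4, -1.1, -7.4]
width: 0.151
finger_force: 30.0
[0.5154 0.3483 0.2797] 259.07366283376706 [-0.43260982 -1.09645328 -7.3973709 ] [ 0.14592958 -0.07117993 -0.01301611]
```

```bash
python3 -m creep '[[0,0,-0.008,0,0,0,-1],[0,0,-0.016,0,0,0,-1],[0,0,-0.024,0,0,0,-1],[0,0,-0.032,0,0,0,-1],[0,0,-0.04,0,0,0,-1],[0,0,-0.048,0,0,0,-1],[0,0,-0.056,0,0,0,-1],[0,0,-0.064,0,0,0,-1],[0,0,-0.068,0,0,0,-1],[0,0,-0.068,0,0,0,-1]]'; python3 - <<'E'
from bench import *
from h import *
s=read_state();print(s["position"].round(4),s["force"],s["wrist_torque"])
E
```

```text
time: 42.42
position: [0.5152, 0.3486, 0.245]
orientation: [-0.637, 0.771, 0.0, -0.001]
force: [0.1, 0.7, -8.3]
width: 0.151
finger_force: 30.0
[0.5152 0.3486 0.245 ] [ 0.05828723  0.68111172 -8.27720433] [ 0.11442526 -0.01937136 -0.02030351]
```

```bash
python3 -m creep '[[0,0,-0.002,0,0,0,-1],[0,0,-0.004,0,0,0,-1],[0,0,-0.006,0,0,0,-1],[0,0,-0.006,0,0,0,-1],[0,0,-0.006,0,0,0,-1],[0,0,-0.006,0,0,0,-1],[0,0,-0.006,0,0,0,-1],[0,0,-0.006,0,0,0,-1],[0,0,-0.006,0,0,0,-1],[0,0,-0.006,0,0,0,-1]]'; python3 - <<'E'
from bench import *
from h import *
s=read_state();print(s["position"].round(4),s["force"],s["wrist_torque"])
E
```

```text
time: 43.25
position: [0.5155, 0.3488, 0.2428]
orientation: [-0.637, 0.771, 0.0, 0.0]
force: [0.5, 0.1, -8.4]
width: 0.152
finger_force: 30.0
[0.5155 0.3488 0.2428] [ 0.54249356  0.07246734 -8.40770511] [ 0.17987553 -0.06650702 -0.00488218]
```

```bash
python3 -m creep '[[0,0,-0.001,0,0,0,-1],[0,0,-0.002,0,0,0,-1],[0,0,-0.003,0,0,0,-1],[0,0,-0.004,0,0,0,-1],[0,0,-0.005,0,0,0,-1],[0,0,-0.006,0,0,0,-1],[0,0,-0.006,0,0,0,-1],[0,0,-0.006,0,0,0,-1],[0,0,-0.006,0,0,0,-1],[0,0,-0.006,0,0,0,-1]]'; python3 - <<'E'
from bench import *
from h import *
s=read_state();print(s["position"].round(4),s["force"],s["wrist_torque"])
c=read_camera("side");a=c["img"][80:240,180:380];cv2.imwrite("pics/hang.png",cv2.resize(a,None,fx=4,fy=3.75*4/3.75,interpolation=cv2.INTER_CUBIC)[:600,:,::-1])
E
```

```text
time: 44.08
position: [0.5156, 0.3489, 0.2421]
orientation: [-0.637, 0.771, -0.0, 0.001]
force: [-2.7, -2.2, 5.8]
width: 0.152
finger_force: 30.0
[0.5156 0.3489 0.2421] [-2.67178336 -2.16751562  5.81639326] [-0.28954954  0.57854868 -0.01790968]
```

View pics/hang.png

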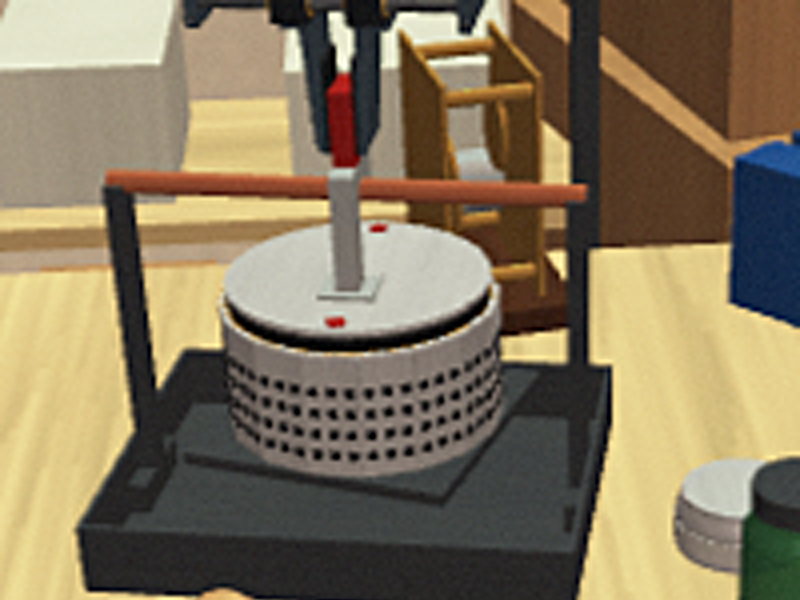

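The picture shows the hook's top resting on the bar at (345,180), with the basket between the posts and clear of the tray; the force reading confirms the bar carries the load. Easing off, releasing and retreating upward.

```bash
python3 -m creep '[[0,0,0.001,0,0,0,-1],[0,0,0.002,0,0,0,-1],[0,0,0.002,0,0,0,-1],[0,0,0.002,0,0,0,-0.85],[0,0,0.002,0,0,0,-0.7],[0,0,0.002,0,0,0,-0.6],[0,0,0.002,0,0,0,-0.5],[0,0,0.002,0,0,0,-0.3],[0,0,0.002,0,0,0,-0.2],[0,0,0.002,0,0,0,-0.2]]'
python3 -m creep '[[0,0,0.01,0,0,0,-0.2],[0,0,0.03,0,0,0,-0.2],[0,0,0.06,0,0,0,-0.2],[0,0,0.1,0,0,0,-0.2],[0,0,0.15,0,0,0,-0.2],[0,0,0.2,0,0,0,-0.2],[0,0,0.25,0,0,0,-0.2],[0,-0.05,0.3,0,0,0,-0.2],[0,-0.12,0.3,0,0,0,-0.2],[0,-0.2,0.3,0,0,0,-0.2]]'
python3 -m creep '[[0,-0.07,0,0,0,0,-0.2],[0,-0.14,0,0,0,0,-0.2],[0,-0.21,0,0,0,0,-0.2],[0,-0.28,0,0,0,0,-0.2],[0,-0.35,0,0,0,0,-0.2],[0,-0.4,0,0,0,0,-0.2],[0,-0.4,0,0,0,0,-0.2],[0,-0.4,0,0,0,0,-0.2],[0,-0.4,0,0,0,0,-0.2],[0,-0.4,0,0,0,0,-0.2]]'
python3 - <<'E'
from bench import *
from h import *
c=read_camera("side");t=read_camera("top")
def red(c):return [(b[0],b[1]) for b in blobs(c,(0,120,60),(6,255,255),(230,80,400,240),3)]
print(red(c));print(wheels(t))
cv2.imwrite("pics/end.png",cv2.resize(np.hstack([c["img"][60:,150:450],t["img"][60:,90:390]]),(800,560))[:,:,::-1])
E
```

```text
time: 44.97
position: [0.5157, 0.3489, 0.2404]
orientation: [-0.637, 0.771, 0.0, -0.0]
force: [0.0, 0.4, -0.6]
width: 0.398
finger_force: 0.0
time: 45.8
position: [0.516, 0.2492, 0.3933]
orientation: [-0.638, 0.77, -0.001, 0.003]
force: [-0.0, -0.7, -1.2]
width: 0.402
finger_force: 0.0
time: 46.63
position: [0.4761, 0.1671, 0.3858]
orientation: [-0.614, 0.789, -0.016, -0.005]
force: [0.2, -0.2, -0.1]
width: 0.402
finger_force: 0.0
[([262, 98, 9, 24, 177], [266.3, 109.5]), ([230, 128, 17, 1, 17], [238.0, 128.0]), ([270, 129, 4, 1, 4], [271.5, 129.0]), ([275, 129, 3, 1, 3], [276.0, 129.0]), ([272, 136, 4, 3, 8], [274.0, 137.0]), ([262, 159, 4, 3, 9], [263.6, 159.7])]
[]
```

View pics/end.png

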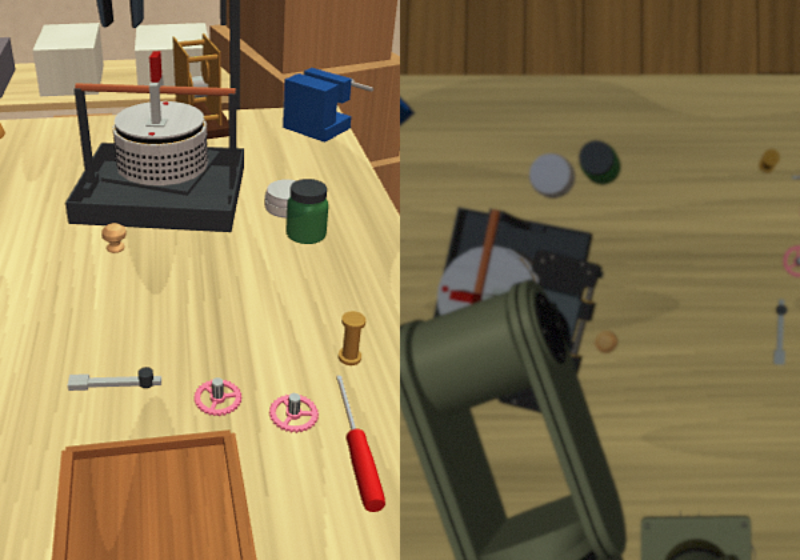

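The basket hangs free on the bar and the bystanders are undisturbed. I'll do one settle check and then hand in.

```bash
python3 -m creep '[[0,0,0,0,0,0,-0.2],[0,0,0,0,0,0,-0.2],[0,0,0,0,0,0,-0.2],[0,0,0,0,0,0,-0.2],[0,0,0,0,0,0,-0.2],[0,0,0,0,0,0,-0.2],[0,0,0,0,0,0,-0.2],[0,0,0,0,0,0,-0.2],[0,0,0,0,0,0,-0.2],[0,0,0,0,0,0,-0.2]]' | tail -4; python3 - <<'E'
from bench import *
from h import *
b1=[(b[0],b[1]) for b in blobs(read_camera("side"),(0,120,60),(6,255,255),(230,80,400,240),3)];print(b1)
if any(abs(b[1][0]-266.3)<1.5 and abs(b[1][1]-109.5)<1.5 for b in b1): print(close_job())
E
```

```text
orientation: [-0.614, 0.79, -0.016, -0.005]
force: [-0.1, 0.6, 0.8]
width: 0.398
finger_force: 0.0
[([262, 98, 9, 24, 177], [266.4, 109.3]), ([231, 128, 10, 1, 10], [235.5, 128.0]), ([242, 128, 6, 1, 6], [244.5, 128.0]), ([270, 129, 11, 1, 11], [275.0, 129.0]), ([272, 136, 4, 3, 8], [274.0, 137.0]), ([262, 159, 4, 3, 9], [263.6, 159.7])]
the job is handed in; nothing more can be done
None
```

All four brass wheels are in the basket, the lid is on and locked, the basket hangs free on the copper bar, and the job is handed in (about 47 s used, no verdict returned).

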